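# Index a modelling turntable and lock it with its pin

## Robot

A 6-joint arm with a two-finger parallel gripper is mounted at the origin on the work surface. World frame = base frame: x ahead of the robot, y to its left, z up, the work surface at z = 0. Lengths are in m, angles in rad, forces in N, time in s.
With the tool pointing down it reaches from about 0.35 to 0.875 m from the base axis. Payload 4.2 kg.
Tool frame: the origin (TCP) lies on the centre line of the jaws, within the pads' length; the fingertips stand 17 mm ahead of it and the grasp point (between the pads) lies 2 mm behind it; z points along the fingers, y is the direction in which the jaws open and shut (so a half turn about z gives the same grasp; the last joint's range is limited). The gripper opens to 87 mm and grips with 3 to 60 N. Pads are 19 mm wide; open, the fingers measure 117 mm over their backs; the gripper's body (75 mm by 190 mm) begins 51 mm behind the grasp point.
Start: joints at [-0.915, 0.385, 0.008, 0, -1.194, -0.259], TCP at [0.242, -0.576, 0.24] pointing down, gripper open.
Joint ranges: [-3.14, 3.14], [-1.21, 2.06], [-1.07, 1.41], [-3.16, 2.05], [-2.99, -0.16], [-3.1, 3.1]. Speed limits (rad/s): [2.79, 2.79, 3.14, 3.14, 3.14, 3.14].

## Interface

Orientations are given as [roll, pitch, yaw] about the fixed x, y, z axes, in that order (R = Rz(yaw) Ry(pitch) Rx(roll)).
In Python, from rig import ctrl, eyes gives the robot as it stands.
- The arm moves only by the tool jog_arm, never from a script. Its argument "moves" is one flat list of numbers, 7 for each row, row after row: the shift along the tool's x, y, z in mm, then the turn, a rotation vector about the tool's x, y, z in degrees, then the finger opening in mm, from 0 to 87. In form: [x, y, z, rx, ry, rz, hand, x, y, z, rx, ry, rz, hand, ...]. A call has 1 to 20 rows; each row is the pose to reach, as a shift and turn from the pose commanded when the call began, along the tool's axes at that moment; what a row does not reach only later rows make up. A row lasts 1/8 s, in which the tool goes at most 62.5 mm and 10.7 degrees, less where a joint would pass 70% of its speed; a pose out of reach is approached as far as the arm can. A call with a gripper value outside its range is refused whole. The fingers move at their own pace and stop on an object; "grip_force" is the grip in N (left out, the last holds). Time passes only in rows, so rows that repeat a pose let the fingers close. It gives the time, the measured TCP pose, the force and the opening at its end, in the units of the state.
- ctrl.state(): the state, without advancing time (a new reading comes with each control period).
- eyes.read_camera(name): name is "side" or "top" or "wrist"; returns the picture (420x560x3 uint8, red, green, blue); there is no depth.
- eyes.camera_model(name): a dict with "fx", "fy", "cx", "cy" (pixels), "D" ([k1, k2, p1, p2, k3] as OpenCV has them; the pictures are not rectified), "R" (3x3) and "t" (3): a world point X has camera coordinates R X + t. Camera axes: x right, y down, z forward; pixel columns grow to the right and rows downward; lengths in m; the calibration is good to about 2 mm. A picture is of the moment at which its call begins: read the wrist's pose just before it. camera_model takes no time and is no camera call; for the wrist camera it gives the pose at the moment of the call.
- ctrl.job_done(): hands the job in, once; it reports no verdict.
The state is a dict: "clock": time; "joints": joint angles; "qvel": joint speeds; "tau": joint torques, N m; "tool_pos": TCP position; "ee_rot": TCP orientation; "force": force on the tool from outside, world axes, zero at the start; "ft_torque": the same for the moment, N m; "width": finger opening in m.
Only numpy, scipy, OpenCV 4.12 (cv2) and the standard library are available. Lean on these libraries where they do the work, as an engineer would, in place of code of your own. Each camera call takes 0.05 s, during which the arm holds its last target.

## Task

Take the steel index pin out of its wooden block and stand it in the guide hole in the turntable's bracket, so that it rests on the rim of the white board, and let go of it. Then push the turntable round slowly by one of its upright pegs until the pin drops into the notch in the rim, and keep pushing gently for a moment so that the notch bears firmly on the pin before you leave it locked. Do not knock or force the turntable or the pin, do not touch the plaster model, and leave the jar, spatula and bowl alone.

Things in the scene. Friction and masses are not known exactly. Their poses are not given: they have to be found in the camera images.
- stand: Fixed steel stand. Origin on the table under the turning axis, z up; +x points from the axis to the bracket: a post 22 x 36 mm, 84 mm high, 161 to 183 mm from the axis, outside the rim, carrying a 36 mm square guide block over the rim, from 54 to 84 mm above the table. It cannot move.
- guide (a point): Centre of the mouth of the upright through hole in the guide block, at the block's top: 142 mm from the turning axis, 84 mm above the table. The hole is 14 mm across, with a 3 mm chamfer; the rim runs 4 mm beneath the block.
- turntable: White round board, 316 mm across, 20 mm thick, top 50 mm above the table, turning without stops about an upright axis; its bearing stays where it is left (about 1.5 N at a peg turns it). Origin on the axis at its underside, +x points to the notch. Four upright wooden pegs 14 mm thick stand 40 mm proud of its top, 105 mm from the axis, at 45, 135, 225 and 315 degrees from +x.
- notch (a point): Middle of the only notch in the rim, at the board's top face, 142 mm from the axis: 16 mm wide, lined with dark steel, open outwards, through the full thickness. It starts 0.6 to 1.6 rad anticlockwise (from above) of the guide. If it passes under the guide faster than about 40 mm/s the pin may skip it. Once in, the pin blocks the board after a few mm of play.
- peg (a point): Top centre of one of the four pegs, the one 45 degrees anticlockwise of the notch, 90 mm above the table. With the pin in the notch, 12 to 15 N of push at a peg, kept up for half a second, bears firmly (7 N or more at the pin); over 18 N on the board, knocks included, is forcing it, so meet a peg slowly (25 mm/s).
- maquette: Rough white plaster model, 0.45 kg, standing loose on the middle of the board, within 60 mm of the axis, its top about 111 mm above the table. Origin at the middle of its underside. Not to be touched.
- pin: Loose steel pin, 72 mm long, 0.11 kg: shank 12 mm thick, 47 mm long, with a chamfered tip; above it a round dark head 24 mm across, 25 mm high, to grip. Origin at the tip, z up. Starts upright in the block, tip 6 mm above the table. In the guide on the rim: tip 50 mm above the table, head 13 mm clear of the guide. Dropped in by its own weight: head on the guide, tip at 37 mm.
- pin_head (a point): Centre of the top of the pin's head, 72 mm above the tip.
- pin_block: Fixed wooden block 60 by 60 by 30 mm with a 15 mm hole in the middle, 24 mm deep, in which the pin stands. Origin at the centre of its underside.
- jar: White closed plaster jar, 72 mm across, 100 mm high, loose. Origin at the centre of its underside. Bystander.
- spatula: Spatula, about 250 mm long, lying on the table to the right of the turntable (-y). Bystander.
- bowl: Grey plastic bowl, 120 mm across, 50 mm high. Origin at the centre of its underside. Bystander.
There are look-alikes about, which are no part of the job. Of the things that look like the pin, the smallest one is meant.

How it is judged:
By the outcome, as a careful person would: the job done as asked, in the order asked, and still so for the second after the job is handed in, with the robot touching nothing.
It also fails if it takes over 72 s, if anything falls off the work surface, if the arm or the gripper's body presses on something with over 40 N, if the wrist force passes 120 N, or if a joint passes its speed limit or range.

## Working session

There is one attempt and no reset: what is moved stays moved. The work goes in short steps, Python scripts to look and compute and a tool call to move; the robot and the scene stay as the last step left them, time stands still between calls to the robot, and variables do not carry over. Pictures are saved under pics/ and viewed, and the job is handed in when it is done.

Besides the shell and the picture viewer there is one more tool, called after "Call:" by a JSON object that holds its "api" and its "payload". jog_arm: Moves the arm, as the interface text tells. Its arguments: {"type":"object","properties":{"moves":{"type":"array"},"grip_force":{"type":"number"}},"required":["moves"]}

```bash
mkdir -p pics; ls; python3 - <<'E'
from rig import ctrl, eyes
import cv2
for n in ["side","top","wrist"]:
    m=eyes.camera_model(n); im=eyes.read_camera(n)
    cv2.imwrite(f"pics/{n}0.png",im[:,:,::-1]); print(n,m)
print(ctrl.state())
E
```

```text
pics
side {'fx': 395.8575235100519, 'fy': 395.8575235100519, 'cx': 279.305517648655, 'cy': 210.73686163751285, 'D': array([-0.09025212,  0.        ,  0.        ,  0.        ,  0.        ]), 'R': array([[ 0.99939679, -0.03336822,  0.00962335],
       [-0.01630233, -0.69544735, -0.7183921 ],
       [ 0.03066399,  0.71780188, -0.69557184]]), 't': array([-0.57096767,  0.06641125,  0.99100037])}
top {'fx': 456.25893521074596, 'fy': 456.25893521074596, 'cx': 272.60403132504473, 'cy': 205.5517121065971, 'D': array([0.04945445, 0.        , 0.        , 0.        , 0.        ]), 'R': array([[-2.89084501e-02, -9.99582018e-01,  3.01626640e-04],
       [-9.85345254e-01,  2.84459655e-02, -1.68183108e-01],
       [ 1.68104230e-01, -5.15911936e-03, -9.85755726e-01]]), 't': array([0.01483533, 0.55906349, 1.1397384 ])}
wrist {'fx': 327.1598438092063, 'fy': 327.1598438092063, 'cx': 276.6397361898762, 'cy': 209.22253011348076, 'D': array([-0.03523355,  0.        ,  0.        ,  0.        ,  0.        ]), 'R': array([[-0.38680658,  0.92216015,  0.00115439],
       [ 0.89502513,  0.37512257,  0.24127386],
       [ 0.2220601 ,  0.09435952, -0.97045638]]), 't': array([ 0.62336845, -0.02986896,  0.3886677 ])}
{'clock': 0.15, 'joints': array([-9.15413273e-01,  3.85375279e-01,  6.95728805e-03, -3.64667908e-04,
       -1.19398903e+00, -2.58590341e-01]), 'qvel': array([-1.67491270e-05, -1.70934098e-03,  3.87417100e-03,  1.82098011e-03,
        6.29063207e-04,  2.36128544e-03]), 'tau': array([ 3.44274395e-04, -3.91053307e+01,  1.87589121e+01,  4.22224313e+00,
        1.24151073e-02, -1.34414759e-04]), 'tool_pos': array([ 0.24139189, -0.57604949,  0.23871865]), 'ee_rot': array([ 3.13994884e+00, -8.42878672e-05, -2.74493433e+00]), 'force': array([-0.91992374,  0.68822595, -0.10982899]), 'ft_torque': array([ 0.03112488, -0.04988623, -0.00889851]), 'width': 0.08663305115662197}
```

View pics/top0.png

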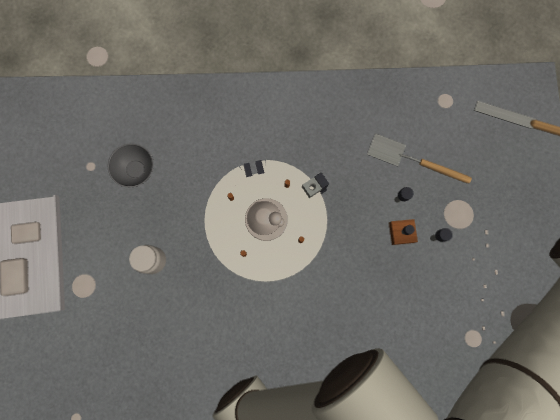

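View pics/side0.png

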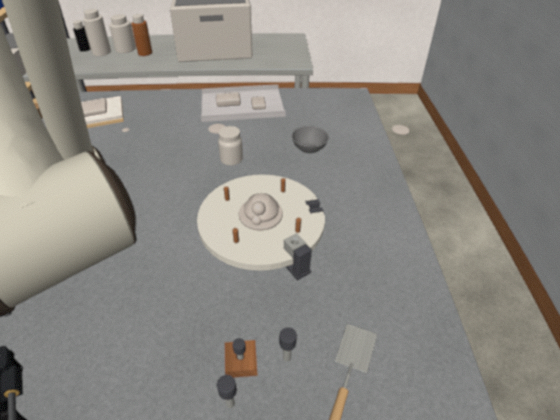

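View pics/wrist0.png

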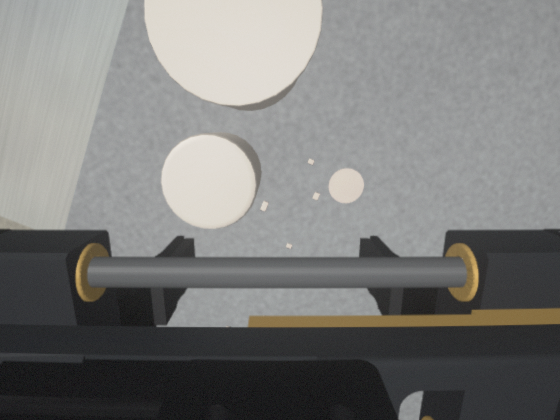

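Candidates for the pin in the top view are the dark heads at (408,230), in the wooden block; (405,194), loose; and (444,235), loose. In the side view they are at (239,346), (288,338) and (227,385). The description points to the one in the block, so I'll check it in a close crop.

```bash
python3 - <<'E'
import cv2,numpy as np
t=cv2.imread("pics/top0.png");s=cv2.imread("pics/side0.png")
a=cv2.resize(t[175:260,370:470],(400,340),interpolation=cv2.INTER_CUBIC)
b=cv2.resize(s[315:415,200:320],(400,333),interpolation=cv2.INTER_CUBIC)
c=cv2.resize(t[150:285,200:335],(400,400),interpolation=cv2.INTER_CUBIC)[:]
d=cv2.resize(s[170:285,190:330],(400,329),interpolation=cv2.INTER_CUBIC)
def pad(x,h):return cv2.copyMakeBorder(x,0,h-x.shape[0],0,0,cv2.BORDER_CONSTANT)
cv2.imwrite("pics/crop1.png",np.hstack([pad(a,340),pad(b,340)]))
cv2.imwrite("pics/crop2.png",np.hstack([pad(c,400),pad(d,400)]))
E
```

```text
(no output)
```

View pics/crop1.png

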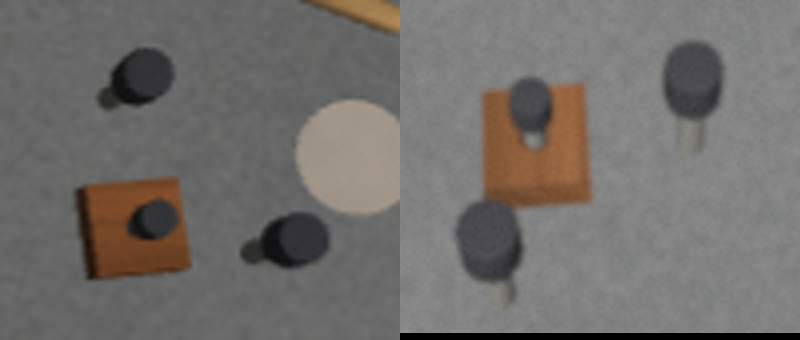

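View pics/crop2.png

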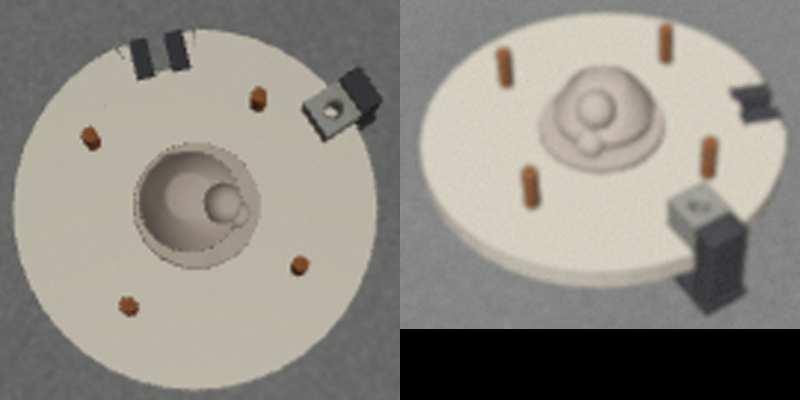

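Crop 1 confirms the choice: the pin in the block is clearly smaller than both loose ones. In crop 2 the notch is at about (160,55), the guide mouth at (333,111), and all four pegs are visible. Next I'll triangulate.

```bash
cat > h.py <<'E'
import numpy as np,cv2
from scipy.optimize import least_squares
from scipy.spatial.transform import Rotation as Ro
def ray(m,uv):
    K=np.array([[m['fx'],0,m['cx']],[0,m['fy'],m['cy']],[0,0,1]])
    p=cv2.undistortPoints(np.array([[uv]],float),K,m['D'])[0,0]
    d=m['R'].T@np.array([p[0],p[1],1]); o=-m['R'].T@m['t']; return o,d/np.linalg.norm(d)
def tri(obs):
    A=np.zeros((3,3));b=np.zeros(3)
    for m,uv in obs:
        o,d=ray(m,uv);P=np.eye(3)-np.outer(d,d);A+=P;b+=P@o
    X=np.linalg.solve(A,b)
    r=[np.linalg.norm((np.eye(3)-np.outer(d,d))@(X-o)) for o,d in (ray(m,u) for m,u in obs)]
    return X,max(r)
def atz(m,uv,z):
    o,d=ray(m,uv);return o+d*(z-o[2])/d[2]
def proj(m,X):
    K=np.array([[m['fx'],0,m['cx']],[0,m['fy'],m['cy']],[0,0,1]])
    return cv2.projectPoints(np.array([X],float),cv2.Rodrigues(m['R'])[0],m['t'],K,m['D'])[0][0,0]
E
python3 - <<'E'
from h import *
from rig import eyes
T=eyes.camera_model("top");S=eyes.camera_model("side")
T2=lambda x,y:(x*135/400+200-.33,y*135/400+150-.33)
S2=lambda x,y:((x-400)*.35+190-.33,y*.35+170-.33)
obs={'pin':((409.0,229.0),(239,342.8),.078),'guide':(T2(333,111),S2(700,206),.084),
'p1':(T2(259,92),S2(666,26),.09),'p2':(T2(89,132),S2(504,49),.09),'p3':(T2(301,263),S2(710,139),.09),'p4':(T2(128,304),S2(529,168),.09),
'notch':(T2(160,52),S2(752,103),.05)}
for k,(a,b,z) in obs.items():
    X,r=tri([(T,a),(S,b)]);print(k,X.round(4),round(r,4),'topz',atz(T,a,z)[:2].round(4),'sidez',atz(S,b,z)[:2].round(4))
im=cv2.imread("pics/top0.png");g=im.min(2)
# rim fit from top
msk=(g>120).astype(np.uint8);msk[:150]=0;msk[290:]=0;msk[:,:195]=0;msk[:,335:]=0
c=max(cv2.findContours(msk,0,cv2.CHAIN_APPROX_NONE)[0],key=cv2.contourArea)
P=np.array([atz(T,q[0],.05)[:2] for q in c]);print(len(P))
f=least_squares(lambda v:np.hypot(P[:,0]-v[0],P[:,1]-v[1])-v[2],[P[:,0].mean(),P[:,1].mean(),.158],loss='soft_l1',f_scale=.001)
print('rim',f.x)
E
```

```text
pin [ 0.4855 -0.3401  0.0782] 0.0008 topz [ 0.4847 -0.3404] sidez [ 0.4863 -0.3398]
guide [ 0.5997 -0.1026  0.0816] 0.0016 topz [ 0.5975 -0.1025] sidez [ 0.6011 -0.1042]
p1 [ 0.5813 -0.0355  0.21  ] 0.0061 topz [ 0.6146 -0.0396] sidez [0.583  0.1078]
p2 [0.5078 0.0796 0.1236] 0.0716 topz [0.584 0.106] sidez [0.4384 0.0792]
p3 [ 0.5375 -0.0693  0.1164] 0.0723 topz [ 0.4674 -0.0696] sidez [ 0.6131 -0.0372]
p4 [ 0.4489  0.0856 -0.0703] 0.0004 topz [0.4375 0.0755] sidez [ 0.4674 -0.0662]
notch [0.6599 0.0453 0.0522] 0.0021 topz [0.6626 0.0456] sidez [0.6581 0.0468]
429
rim [0.52304142 0.01881921 0.15667719]
```

```bash
cat >> h.py <<'E'
def go(st,pos,yaw):
    """shift mm in tool axes and rotvec deg from measured state to target (tool down, yaw deg)"""
    R0=Ro.from_euler('xyz',st['ee_rot']);R1=Ro.from_euler('xyz',[np.pi,0,np.radians(yaw)])
    return (R0.inv().apply(np.array(pos)-st['tool_pos'])*1000).round(1),np.degrees((R0.inv()*R1).as_rotvec()).round(2)
E
python3 - <<'E'
from h import *
from rig import eyes,ctrl
st=ctrl.state();m=eyes.camera_model("wrist")
R0=Ro.from_euler('xyz',st['ee_rot']).as_matrix()
print('cam in tool mm',R0.T@(-m['R'].T@m['t']-st['tool_pos'])*1000, 'axes',(R0.T@m['R'].T).round(3))
print(go(st,[.4855,-.340,.20],-59))
T=eyes.camera_model("top");S=eyes.camera_model("side")
for a,b in (((407,193.5),(288,333)),((446,233.5),(227,380))): print(tri([(T,a),(S,b)]))
E
```

```text
cam in tool mm [  64.58572863    0.93442896 -145.09219121] axes [[ 0.001 -0.97  -0.241]
 [ 1.     0.001 -0.001]
 [ 0.001 -0.241  0.97 ]]
(array([-316.4,  123.3,   38.9]), array([ 7.000e-02,  8.000e-02, -9.827e+01]))
(array([ 0.57276673, -0.33535005,  0.10081841]), np.float64(0.0018994872440508057))
(array([ 0.46980375, -0.41995976,  0.10506185]), np.float64(0.0014873165841452804))
```

Call:
{"api": "jog_arm", "payload": {"moves": [-60, 25, 10, 0, 0, -10, 60, -120, 50, 20, 0, 0, -20, 60, -175, 70, 25, 0, 0, -30, 60, -230, 90, 30, 0, 0, -40, 60, -280, 110, 35, 0, 0, -50, 60, -316, 123, 39, 0, 0, -60, 60, -316, 123, 39, 0, 0, -70, 60, -316, 123, 39, 0, 0, -80, 60, -316, 123, 39, 0, 0, -90, 60, -316, 123, 39, 0, 0, -98.3, 60, -316, 123, 39, 0, 0, -98.3, 60, -316, 123, 39, 0, 0, -98.3, 60], "grip_force": 30}}

```text
clock: 1.65
tool_pos: [0.4853, -0.3408, 0.2004]
ee_rot: [3.141, 0.0, -1.031]
force: [0.2, 0.3, 0.3]
width: 0.0599
```

```bash
python3 - <<'E'
from h import *
from rig import eyes,ctrl
st=ctrl.state();m=eyes.camera_model("wrist");im=eyes.read_camera("wrist")
cv2.imwrite("pics/w1.png",im[:,:,::-1]);print(st['clock'],st['tool_pos'],st['ee_rot'],st['force'])
print(proj(m,[.4855,-.340,.078]))
E
```

```text
1.65 [ 0.48533163 -0.3408033   0.20036212] [ 3.14135569e+00  3.81146431e-04 -1.03129138e+00] [0.2003537  0.29270639 0.30316695]
[277.15144444 208.08812005]
```

View pics/w1.png

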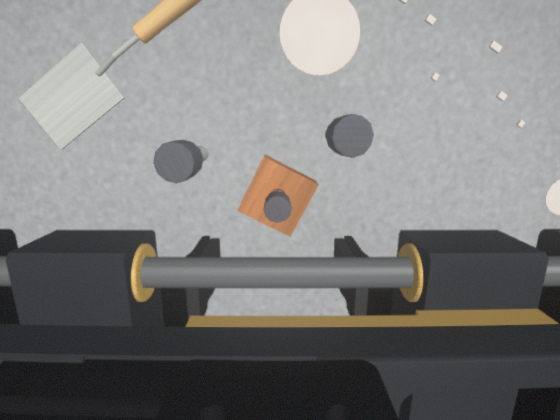

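```bash
python3 - <<'E'
from h import *
im=cv2.imread("pics/w1.png")
cv2.imwrite("pics/w1c.png",cv2.resize(im[150:245,225:335],None,fx=6,fy=6,interpolation=cv2.INTER_CUBIC))
E
```

```text
(no output)
```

View pics/w1c.png

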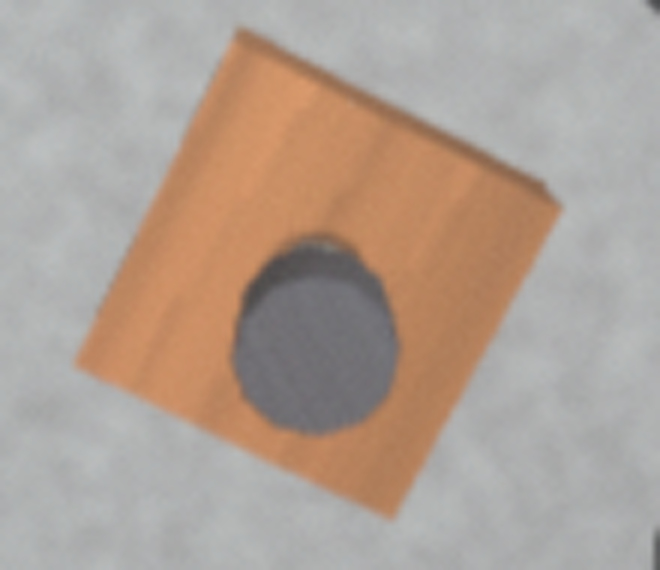

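Wrist view: the pin's head top is at about (277,209) in the full image, within 1 px of the triangulated prediction (277,208). The fingers are clear of both larger loose pins. I'll descend and grip.

```bash
python3 - <<'E'
from h import *
from rig import ctrl
print(go(ctrl.state(),[.4852,-.3396,.066],-59))
E
```

```text
(array([ -1.1,  -0.5, 134.4]), array([ 0.01,  0.01, -0.06]))
```

Call:
{"api": "jog_arm", "payload": {"moves": [-1, -0.5, 25, 0, 0, 0, 50, -1, -0.5, 60, 0, 0, 0, 48, -1, -0.5, 90, 0, 0, 0, 48, -1, -0.5, 110, 0, 0, 0, 48, -1, -0.5, 125, 0, 0, 0, 48, -1, -0.5, 134, 0, 0, 0, 48, -1, -0.5, 134, 0, 0, 0, 48, -1, -0.5, 134, 0, 0, 0, 30, -1, -0.5, 134, 0, 0, 0, 15, -1, -0.5, 134, 0, 0, 0, 15, -1, -0.5, 134, 0, 0, 0, 15, -1, -0.5, 134, 0, 0, 0, 15], "grip_force": 30}}

```text
clock: 3.2
tool_pos: [0.4856, -0.3399, 0.067]
ee_rot: [-3.141, -0.001, -1.029]
force: [-1.1, 0.6, 2.5]
width: 0.0231
```

Gripped, at width 23 mm. Next I lift straight up and carry it to a view position beside the guide.

```bash
python3 - <<'E'
from h import *
from rig import ctrl
print(go(ctrl.state(),[.5765,-.064,.19],-59))
E
```

```text
(array([-189.4, -220.2, -123.1]), array([-0.01, -0.04,  0.05]))
```

Call:
{"api": "jog_arm", "payload": {"moves": [0, 0, -8, 0, 0, 0, 15, 0, 0, -22, 0, 0, 0, 15, 0, 0, -45, 0, 0, 0, 15, 0, 0, -75, 0, 0, 0, 15, 0, 0, -100, 0, 0, 0, 15, 0, 0, -118, 0, 0, 0, 15, 0, 0, -124, 0, 0, 0, 15, 0, 0, -124, 0, 0, 0, 15]}}

```text
clock: 4.2
tool_pos: [0.4853, -0.3396, 0.1908]
ee_rot: [-3.141, -0.0, -1.029]
force: [-0.0, -0.4, -2.3]
width: 0.0234
```

Call:
{"api": "jog_arm", "payload": {"moves": [-12, -14, 0, 0, 0, 0, 15, -36, -42, 0, 0, 0, 0, 15, -66, -77, 0, 0, 0, 0, 15, -96, -112, 0, 0, 0, 0, 15, -126, -147, 0, 0, 0, 0, 15, -156, -181, 0, 0, 0, 0, 15, -176, -205, 0, 0, 0, 0, 15, -186, -217, 0, 0, 0, 0, 15, -189, -220, 0, 0, 0, 0, 15, -189, -220, 0, 0, 0, 0, 15, -189, -220, 0, 0, 0, 0, 15]}}

```text
clock: 5.58
tool_pos: [0.5761, -0.0653, 0.1905]
ee_rot: [3.141, 0.0, -1.031]
force: [-0.1, -0.2, -0.5]
width: 0.0233
```

```bash
python3 - <<'E'
from h import *
from rig import eyes,ctrl
st=ctrl.state();m=eyes.camera_model("wrist");im=eyes.read_camera("wrist")
im=im[:,:,::-1].copy();cv2.imwrite("pics/w2.png",im);print(st['clock'],st['tool_pos'],st['ee_rot'],st['force'],st['width'])
print(proj(m,[.5997,-.1026,.084]))
cv2.imwrite("pics/w2c.png",cv2.resize(im[60:260,180:400],None,fx=3,fy=3,interpolation=cv2.INTER_CUBIC))
E
```

```text
5.575 [ 0.57607177 -0.06528538  0.19048981] [ 3.14120946e+00  1.08678436e-04 -1.03051872e+00] [-0.09559816 -0.23514595 -0.51297901] 0.02329907832392561
[276.50982995 155.95636456]
```

View pics/w2.png

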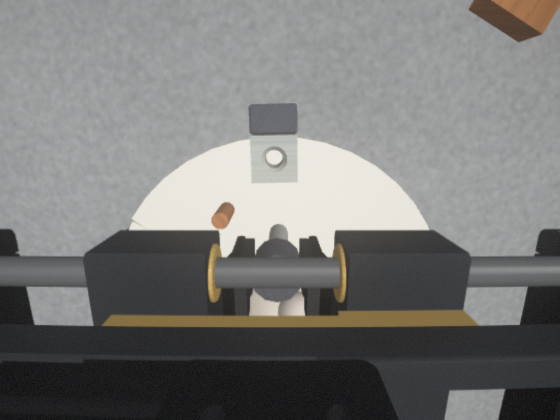

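View pics/w2c.png

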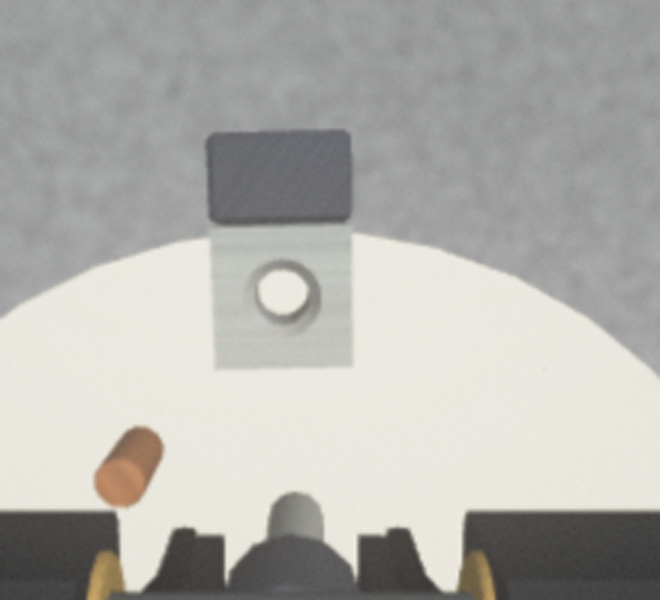

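```bash
python3 - <<'E'
from h import *
from rig import eyes,ctrl
st=ctrl.state();m=eyes.camera_model("wrist")
g=atz(m,(274.4,158.6),.084);print('guide wrist',g,'->',go(st,[g[0],g[1],.19],-59))
R=Ro.from_euler('xyz',st['ee_rot'])
for dz in (61,50,20): 
  for r in (6,5):
    c=[proj(m,st['tool_pos']+R.apply(np.array([r*np.cos(a),r*np.sin(a),dz])/1000)) for a in np.linspace(0,2*np.pi,60)]
    c=np.array(c);print(dz,r,c.min(0),c.max(0))
im=cv2.imread("pics/w2.png")
for y in (226,228,231,234,237): print(y,im[y,262:296].mean(1).astype(int))
E
```

```text
guide wrist [ 0.60011962 -0.10005547  0.084     ] -> (array([42.2, -2.7,  0.6]), array([ 0.01,  0.  , -0.05]))
61 6 [268.98223581 220.50547906] [287.18472105 237.90338108]
61 5 [270.49888189 221.97454868] [285.66820294 236.47268057]
50 6 [268.57266171 225.33846276] [287.72231175 243.56536699]
50 5 [270.16820962 226.87866391] [286.12690651 242.06760907]
20 6 [267.20442841 241.52290846] [289.51812339 262.45871329]
20 5 [269.06353699 243.29646565] [287.65921585 260.74273316]
226 [229 229 229 228 229 228 228 228 228 217 173 129 115 117 124 125 130 134
 139 144 147 156 185 217 226 229 230 230 229 230 228 229 229 229]
228 [229 228 230 229 230 229 228 225 183 131 109 110 114 116 123 128 131 134
 138 142 146 146 150 159 191 224 229 229 229 229 230 230 228 229]
231 [228 230 229 229 229 229 227 201 136 109 105 112 117 121 124 130 133 137
 139 146 146 148 150 152 156 189 223 229 229 229 229 229 228 229]
234 [229 228 229 229 229 228 224 161 115 109 108 110 118 122 127 132 135 138
 141 144 147 149 150 152 153 168 221 228 229 228 228 229 229 228]
237 [228 229 228 229 228 227 205 139 110 108 109 112 113 115 119 119 127 133
 140 141 147 150 150 150 151 159 220 228 228 229 229 229 229 228]
```

Call:
{"api": "jog_arm", "payload": {"moves": [6, -1, 10, 0, 0, 0, 15, 12, -2, 20, 0, 0, 0, 15, 17, -2.7, 30, 0, 0, 0, 15, 17, -2.7, 30, 0, 0, 0, 15, 17, -2.7, 30, 0, 0, 0, 15]}}

```text
clock: 6.25
tool_pos: [0.5877, -0.0776, 0.1605]
ee_rot: [3.142, -0.0, -1.029]
force: [-0.3, -0.5, -1.6]
width: 0.0232
```

```bash
python3 - <<'E'
from h import *
from rig import eyes,ctrl
st=ctrl.state();m=eyes.camera_model("wrist");im=eyes.read_camera("wrist")
im=im[:,:,::-1].copy();cv2.imwrite("pics/w3.png",im);print(st['clock'],st['tool_pos'],st['ee_rot'],st['force'],st['width'])
print(proj(m,[.6001,-.1001,.084]), proj(m,[.5997,-.1026,.084]))
cv2.imwrite("pics/w3c.png",cv2.resize(im[120:260,220:340],None,fx=4,fy=4,interpolation=cv2.INTER_CUBIC))
E
```

```text
6.25 [ 0.58767785 -0.07762402  0.16052133] [ 3.14150867e+00 -1.45147807e-04 -1.02914489e+00] [-0.26282823 -0.45941634 -1.64703008] 0.023226406337917494
[279.43830058 186.72234493] [281.82821269 183.93375292]
```

View pics/w3c.png

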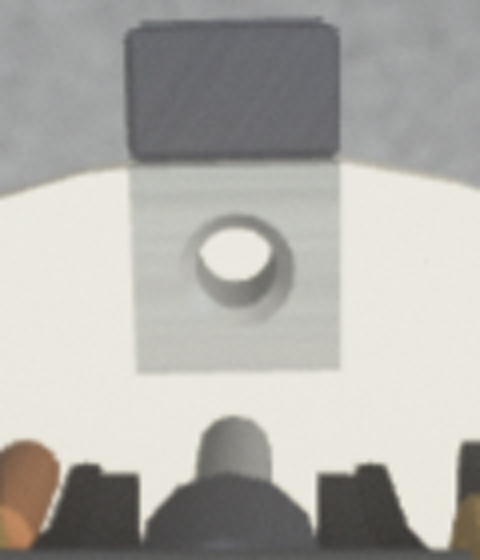

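```bash
python3 - <<'E'
from h import *
from rig import ctrl
print(go(ctrl.state(),[.6001,-.1001,.145],-59))
E
```

```text
(array([25.8,  1.1, 15.8]), array([-0.02, -0.02,  0.04]))
```

Call:
{"api": "jog_arm", "payload": {"moves": [8, 0.5, 0, 0, 0, 0, 15, 18, 1, 0, 0, 0, 0, 15, 26, 1, 3, 0, 0, 0, 15, 26, 1, 6, 0, 0, 0, 15, 26, 1, 10, 0, 0, 0, 15, 26, 1, 10, 0, 0, 0, 15]}}

```text
clock: 7.05
tool_pos: [0.5996, -0.1002, 0.1499]
ee_rot: [3.14, 0.001, -1.029]
force: [0.0, 0.4, -1.8]
width: 0.0233
```

```bash
python3 - <<'E'
from h import *
from rig import eyes,ctrl
st=ctrl.state();m=eyes.camera_model("wrist");im=eyes.read_camera("wrist")
im=im[:,:,::-1].copy();print(st['clock'],st['tool_pos'],st['ee_rot'],st['force'])
print(go(st,[.6001,-.1001,.13],-59))
a=cv2.resize(im[160:260,220:340],None,fx=3.4,fy=3.4,interpolation=cv2.INTER_CUBIC)
s=eyes.read_camera("side")[:,:,::-1]
b=cv2.resize(s[200:290,250:350],None,fx=3.8,fy=3.8,interpolation=cv2.INTER_CUBIC)[:340]
cv2.imwrite("pics/w4c.png",np.hstack([a,b[:340]]))
E
```

```text
7.05 [ 0.59961695 -0.10018219  0.14992091] [ 3.14045703e+00  7.28619728e-04 -1.02900295e+00] [ 0.04732308  0.37177561 -1.76437473]
(array([ 0.2, -0.5, 19.9]), array([0.07, 0.04, 0.04]))
```

View pics/w4c.png

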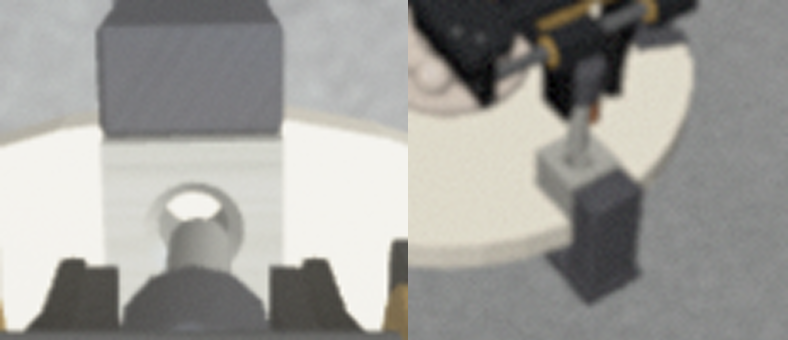

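The tip is centred over the chamfer: in the crop the shank is at x≈198 and the ring at x≈198. I'll descend gently.

Call:
{"api": "jog_arm", "payload": {"moves": [0.2, -0.3, 2, 0, 0, 0, 15, 0.2, -0.3, 4, 0, 0, 0, 15, 0.2, -0.3, 6, 0, 0, 0, 15, 0.2, -0.3, 8, 0, 0, 0, 15, 0.2, -0.3, 10, 0, 0, 0, 15]}}

```text
clock: 7.78
tool_pos: [0.6004, -0.1004, 0.1404]
ee_rot: [3.142, -0.0, -1.029]
force: [0.4, -0.2, -1.7]
width: 0.023
```

Call:
{"api": "jog_arm", "payload": {"moves": [0, 0, 2, 0, 0, 0, 15, 0, 0, 4, 0, 0, 0, 15, 0, 0, 6, 0, 0, 0, 15, 0, 0, 8, 0, 0, 0, 15, 0, 0, 10, 0, 0, 0, 15]}}

```text
clock: 8.4
tool_pos: [0.6004, -0.1003, 0.1304]
ee_rot: [-3.142, -0.0, -1.029]
force: [-0.5, 0.6, -1.5]
width: 0.0231
```

Call:
{"api": "jog_arm", "payload": {"moves": [0, 0, 2.5, 0, 0, 0, 15, 0, 0, 5, 0, 0, 0, 15, 0, 0, 7.5, 0, 0, 0, 15, 0, 0, 10, 0, 0, 0, 15, 0, 0, 12.5, 0, 0, 0, 15, 0, 0, 15, 0, 0, 0, 15, 0, 0, 15, 0, 0, 0, 15]}}

```text
clock: 9.28
tool_pos: [0.6003, -0.1004, 0.1152]
ee_rot: [3.141, 0.0, -1.029]
force: [-0.5, -0.1, -1.3]
width: 0.0228
```

Call:
{"api": "jog_arm", "payload": {"moves": [0, 0, 1, 0, 0, 0, 15, 0, 0, 2, 0, 0, 0, 15, 0, 0, 3, 0, 0, 0, 15, 0, 0, 3, 0, 0, 0, 15]}}

```text
clock: 9.78
tool_pos: [0.6004, -0.1003, 0.1125]
ee_rot: [3.141, 0.0, -1.029]
force: [0.3, -0.0, -0.9]
width: 0.0235
```

Call:
{"api": "jog_arm", "payload": {"moves": [0, 0, 0.5, 0, 0, 0, 15, 0, 0, 1, 0, 0, 0, 15, 0, 0, 1, 0, 0, 0, 15]}}

```text
clock: 10.15
tool_pos: [0.6004, -0.1003, 0.1115]
ee_rot: [3.142, 0.0, -1.029]
force: [-0.6, -0.4, -1.6]
width: 0.0236
```

Call:
{"api": "jog_arm", "payload": {"moves": [0, 0, 0.5, 0, 0, 0, 15, 0, 0, 0.5, 0, 0, 0, 15]}}

```text
clock: 10.4
tool_pos: [0.6005, -0.1004, 0.1111]
ee_rot: [-3.142, -0.0, -1.029]
force: [-0.2, 0.7, -1.8]
width: 0.023
```

Call:
{"api": "jog_arm", "payload": {"moves": [0, 0, 0, 0, 0, 0, 26, 0, 0, 0, 0, 0, 0, 30, 0, 0, 0, 0, 0, 0, 40, 0, 0, 0, 0, 0, 0, 45, 0, 0, 0, 0, 0, 0, 45, 0, 0, -20, 0, 0, 0, 45, 0, 0, -50, 0, 0, 0, 45, 0, 0, -90, 0, 0, 0, 45, 0, 0, -110, 0, 0, 0, 45, 0, 0, -110, 0, 0, 0, 45]}}

```text
clock: 11.65
tool_pos: [0.6013, -0.1003, 0.2229]
ee_rot: [-3.138, -0.002, -1.029]
force: [0.1, 0.4, -1.0]
width: 0.0449
```

```bash
python3 - <<'E'
from h import *
from rig import eyes,ctrl
st=ctrl.state();m=eyes.camera_model("wrist");im=eyes.read_camera("wrist")[:,:,::-1].copy()
cv2.imwrite("pics/w5.png",im);print(st['clock'],st['tool_pos'],st['force'])
s=eyes.read_camera("side")[:,:,::-1];t=eyes.read_camera("top")[:,:,::-1]
cv2.imwrite("pics/side5.png",s);cv2.imwrite("pics/top5.png",t)
a=cv2.resize(s[170:290,190:330],(400,343),interpolation=cv2.INTER_CUBIC)
b=cv2.resize(t[150:285,200:335],(400,343),interpolation=cv2.INTER_CUBIC)
cv2.imwrite("pics/c5.png",np.hstack([a,b]))
for z in (.122,.109): print(proj(m,[.6003,-.1003,z]), proj(eyes.camera_model("side"),[.6003,-.1003,z]))
E
```

```text
11.65 [ 0.60130736 -0.10031568  0.22292728] [ 0.13798039  0.39594346 -0.95806702]
[279.48696409 214.81118778] [294.85105527 228.71621817]
[279.42328197 210.76090593] [294.62905405 232.81494641]
```

View pics/c5.png

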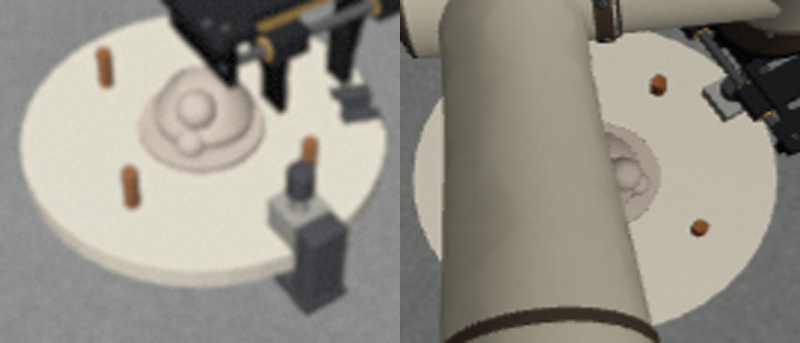

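View pics/w5.png

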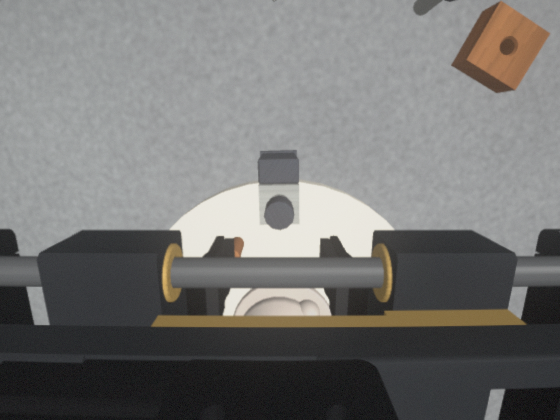

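The pin stands in the guide resting on the rim: its head top is at side-view (295,229), matching z=0.122, so the tip is at about 50 mm. Next I close the fingers and go behind the peg on the anticlockwise side of the notch.

```bash
cat >> h.py <<'E'
AX=np.array([.525,.020])
def tool(phi,d,z=.085):
    p=np.radians(phi);q=AX+.105*np.array([np.cos(p),np.sin(p)])-d*np.array([np.sin(p),-np.cos(p)])
    return [*q,z],phi-90
E
python3 - <<'E'
from h import *
from rig import ctrl
st=ctrl.state();P,y=tool(56,.045,.2);print(P,y,go(st,P,y))
E
```

```text
[np.float64(0.5464085640994516), np.float64(0.132212625774463), 0.2] -34 (array([-226.6,  -74.3,   19.7]), array([  0.11,   0.12, -24.98]))
```

Call:
{"api": "jog_arm", "payload": {"moves": [-20, -6, 0, 0, 0, -2, 30, -60, -20, 0, 0, 0, -6, 10, -105, -35, 5, 0, 0, -11, 0, -150, -50, 10, 0, 0, -16, 0, -190, -62, 18, 0, 0, -21, 0, -218, -71, 20, 0, 0, -25, 0, -227, -74, 20, 0, 0, -25, 0, -227, -74, 20, 0, 0, -25, 0, -227, -74, 20, 0, 0, -25, 0]}}

```text
clock: 12.92
tool_pos: [0.5468, 0.1317, 0.201]
ee_rot: [3.141, 0.0, -0.594]
force: [-0.5, -0.0, -0.6]
width: 0.0004
```

```bash
python3 - <<'E'
from h import *
from rig import eyes,ctrl
st=ctrl.state();m=eyes.camera_model("wrist");im=eyes.read_camera("wrist")[:,:,::-1].copy()
cv2.imwrite("pics/w6.png",im);print(st['clock'],st['tool_pos'],st['ee_rot'],st['force'],st['width'])
P,y=tool(56,.045,.085);print(go(st,P,y)); print(proj(m,[*tool(56,0,.09)[0]]),proj(m,[*AX,.05]))
E
```

```text
12.925 [0.54681493 0.13166393 0.20095039] [ 3.14124220e+00  1.43042484e-04 -5.93902824e-01] [-0.54576428 -0.04775925 -0.59547918] 0.000397152537517537
(array([ -0.6,  -0.3, 116. ]), array([ 0.02,  0.01, -0.03]))
[277.78776127 155.88809589] [394.45381061 152.536621  ]
```

View pics/w6.png

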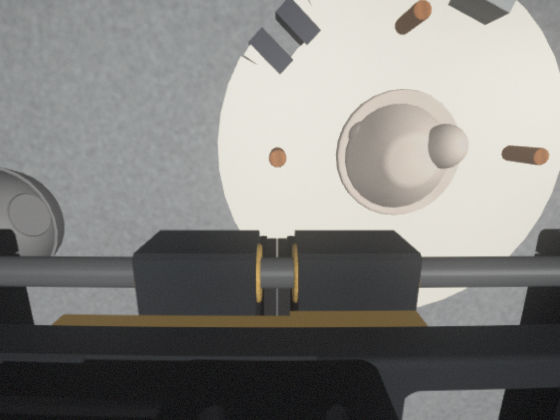

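The peg top is at (277.5,157), against a prediction of (278,156). The notch gap is at about (284,37).

```bash
python3 - <<'E'
from h import *
from rig import eyes
m=eyes.camera_model("wrist")
for uv in ((284,35),(288,41),(280,30)):
    X=atz(m,uv,.05)[:2]-AX;print(np.hypot(*X),np.degrees(np.arctan2(X[1],X[0])))
for uv,z in (((277.5,157),.09),((421,10),.09),((542,156),.09)):
    X=atz(m,uv,z)[:2]-AX;print(np.hypot(*X),np.degrees(np.arctan2(X[1],X[0])))
G=np.array([.6003,-.1003])-AX;print(np.degrees(np.arctan2(G[1],G[0])))
E
```

```text
0.13898246160683397 11.808189089945389
0.13334252996681967 12.23319185641808
0.14405554620560743 11.634542744156072
0.1051304157960529 56.37474158089482
0.10403805350391915 -32.50212830037824
0.10504738104153173 -123.42582053505677
-57.95610294189402
```

Call:
{"api": "jog_arm", "payload": {"moves": [-0.5, 0, 20, 0, 0, 0, 0, -0.5, 0, 55, 0, 0, 0, 0, -0.5, 0, 85, 0, 0, 0, 0, -0.5, 0, 105, 0, 0, 0, 0, -0.5, 0, 115, 0, 0, 0, 0, 5, 0, 116, 0, 0, 0, 0, 12, 0, 116, 0, 0, 0, 0, 16, 0, 116, 0, 0, 0, 0, 19, 0, 116, 0, 0, 0, 0, 21, 0, 116, 0, 0, 0, 0, 22, 0, 116, 0, 0, 0, 0, 22, 0, 116, 0, 0, 0, 0]}}

```text
clock: 14.48
tool_pos: [0.565, 0.12, 0.085]
ee_rot: [3.142, 0.0, -0.593]
force: [-0.2, -0.4, -0.0]
width: 0.0004
```

```bash
python3 - <<'E'
from h import *
D=np.arange(1.5,30.1,1.5);r=np.radians(D);d=16.5
for a,b in zip(D,np.c_[105*np.sin(r)-d*(np.cos(r)-1),105*(1-np.cos(r))-d*np.sin(r)].round(1)):print(a,b)
E
```

```text
1.5 [ 2.8 -0.4]
3.0 [ 5.5 -0.7]
4.5 [ 8.3 -1. ]
6.0 [11.1 -1.1]
7.5 [13.8 -1.3]
9.0 [16.6 -1.3]
10.5 [19.4 -1.2]
12.0 [22.2 -1.1]
13.5 [25. -1.]
15.0 [27.7 -0.7]
16.5 [30.5 -0.4]
18.0 [33.3  0. ]
19.5 [36.   0.5]
21.0 [38.7  1.1]
22.5 [41.4  1.7]
24.0 [44.1  2.4]
25.5 [46.8  3.1]
27.0 [49.5  4. ]
28.5 [52.1  4.9]
30.0 [54.7  5.8]
```

Call:
{"api": "jog_arm", "payload": {"moves": [1.5, 0, 0, 0, 0, 0, 0, 3, 0, 0, 0, 0, 0, 0, 4.5, 0, 0, 0, 0, 0, 0, 6, 0, 0, 0, 0, 0, 0, 7, 0, 0, 0, 0, 0, 0]}}

```text
clock: 15.1
tool_pos: [0.5705, 0.1164, 0.085]
ee_rot: [3.141, 0.001, -0.593]
force: [-2.5, 3.1, 0.9]
width: 0.0
```

Contact at about 4 N. Now the slow arc push at about 22 mm/s at the peg.

Call:
{"api": "jog_arm", "payload": {"moves": [1.4, -0.2, 0, 0, 0, 0.75, 0, 3.7, -0.5, 0, 0, 0, 2, 0, 6.5, -0.8, 0, 0, 0, 3.5, 0, 9.2, -1, 0, 0, 0, 5, 0, 11.9, -1.2, 0, 0, 0, 6.5, 0, 14.7, -1.3, 0, 0, 0, 8, 0, 17.5, -1.3, 0, 0, 0, 9.5, 0, 20.3, -1.2, 0, 0, 0, 11, 0, 23.1, -1.1, 0, 0, 0, 12.5, 0, 25.9, -0.9, 0, 0, 0, 14, 0, 28.6, -0.6, 0, 0, 0, 15.5, 0, 31.4, -0.3, 0, 0, 0, 17, 0]}}

```text
clock: 16.6
tool_pos: [0.597, 0.0985, 0.085]
ee_rot: [3.141, 0.0, -0.891]
force: [-2.5, 2.4, 1.2]
width: 0.0004
```

Call:
{"api": "jog_arm", "payload": {"moves": [2.1, -0.3, 0, 0, 0, 1.2, 0, 4.8, -0.6, 0, 0, 0, 2.6, 0, 7.6, -0.9, 0, 0, 0, 4.1, 0, 10.3, -1.1, 0, 0, 0, 5.6, 0, 13, -1.2, 0, 0, 0, 7.1, 0, 15.8, -1.3, 0, 0, 0, 8.6, 0, 18.6, -1.3, 0, 0, 0, 10.1, 0, 21.4, -1.2, 0, 0, 0, 11.6, 0, 24.2, -1, 0, 0, 0, 13.1, 0, 27, -0.8, 0, 0, 0, 14.6, 0, 29.7, -0.5, 0, 0, 0, 16.1, 0, 32.5, -0.1, 0, 0, 0, 17.6, 0, 35.3, 0.4, 0, 0, 0, 19.1, 0, 38, 1, 0, 0, 0, 20.6, 0, 40.7, 1.6, 0, 0, 0, 22.1, 0, 43.4, 2.2, 0, 0, 0, 23.6, 0, 46.1, 2.9, 0, 0, 0, 25.1, 0, 48.8, 3.8, 0, 0, 0, 26.6, 0, 51.2, 4.6, 0, 0, 0, 28, 0, 52.9, 5.2, 0, 0, 0, 29, 0]}}

```text
clock: 19.1
tool_pos: [0.6261, 0.0544, 0.0849]
ee_rot: [3.141, 0.0, -1.397]
force: [-5.1, 2.3, 1.1]
width: 0.0006
```

```bash
python3 - <<'E'
from h import *
from rig import eyes,ctrl
st=ctrl.state();m=eyes.camera_model("wrist");im=eyes.read_camera("wrist")[:,:,::-1].copy()
s=eyes.read_camera("side")[:,:,::-1]
a=cv2.resize(s[170:290,190:330],(400,343),interpolation=cv2.INTER_CUBIC)
cv2.imwrite("pics/c7.png",np.hstack([cv2.resize(im,(400,300),interpolation=cv2.INTER_AREA),a[:300]]));cv2.imwrite("pics/w7.png",im)
y=np.degrees(st['ee_rot'][2]);print(st['clock'],st['tool_pos'],y,st['force'])
phi=y+90;print(phi,go(st,*tool(phi,.0165)))
E
```

```text
19.1 [0.62613495 0.05438245 0.0849151 ] -80.06111747517146 [-5.08529542  2.31477592  1.13594771]
9.938882524828543 (array([-0.1,  0.6, -0.1]), array([0.04, 0.01, 0.  ]))
```

View pics/w7.png

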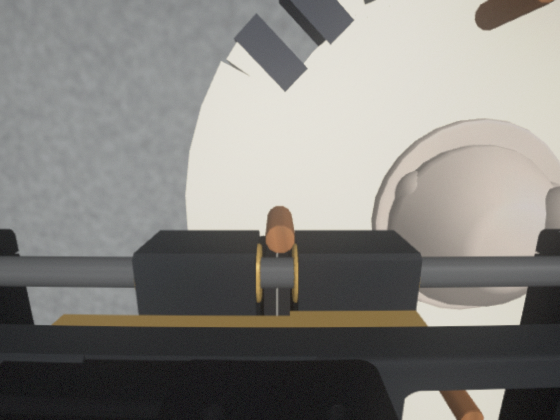

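View pics/c7.png

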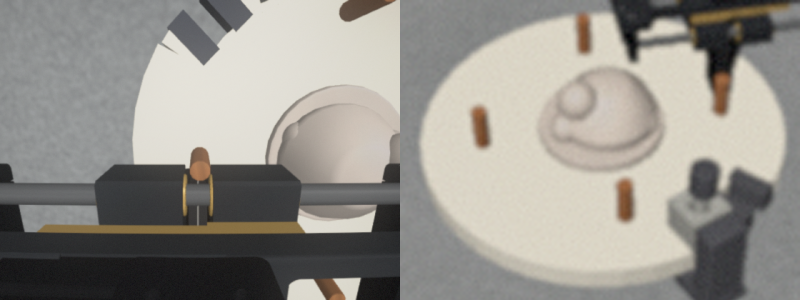

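Call:
{"api": "jog_arm", "payload": {"moves": [1.4, 0.2, 0, 0, 0, 0.75, 0, 3.7, 0.1, 0, 0, 0, 2, 0, 6.5, 0, 0, 0, 0, 3.5, 0, 9.2, -0.2, 0, 0, 0, 5, 0, 11.9, -0.4, 0, 0, 0, 6.5, 0, 14.7, -0.5, 0, 0, 0, 8, 0, 17.5, -0.5, 0, 0, 0, 9.5, 0, 20.3, -0.4, 0, 0, 0, 11, 0, 23.1, -0.3, 0, 0, 0, 12.5, 0, 25.9, -0.1, 0, 0, 0, 14, 0, 28.6, 0.2, 0, 0, 0, 15.5, 0, 31.4, 0.5, 0, 0, 0, 17, 0, 33.3, 0.8, 0, 0, 0, 18, 0]}}

```text
clock: 20.82
tool_pos: [0.6317, 0.0214, 0.0852]
ee_rot: [-3.141, 0.0, -1.711]
force: [0.9, 4.5, -1.6]
width: 0.0002
```

```bash
python3 - <<'E'
from h import *
from rig import eyes,ctrl
st=ctrl.state();m=eyes.camera_model("wrist");im=eyes.read_camera("wrist")[:,:,::-1].copy()
cv2.imwrite("pics/w8.png",im)
y=np.degrees(st['ee_rot'][2]);print(st['clock'],st['tool_pos'],y,st['force'])
phi=y+90;print(phi,go(st,*tool(phi,.0165)))
E
```

```text
20.825 [0.63170794 0.02135646 0.08517255] -98.03418327300611 [ 0.94046085  4.46847854 -1.62961899]
-8.034183273006107 (array([-0.2,  0.5,  0.2]), array([-0.04,  0.01, -0.  ]))
```

View pics/w8.png

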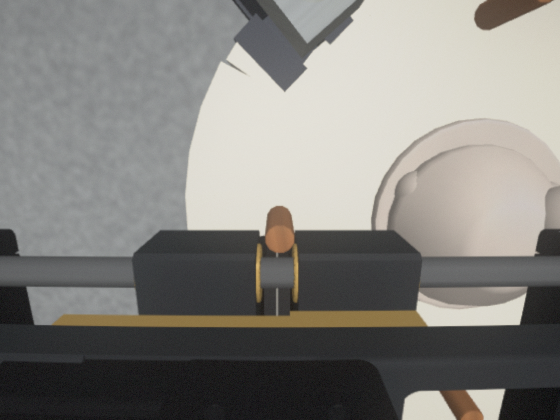

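Call:
{"api": "jog_arm", "payload": {"moves": [0.7, -0.1, 0, 0, 0, 0.4, 0, 1.5, -0.2, 0, 0, 0, 0.8, 0, 2.2, -0.3, 0, 0, 0, 1.2, 0, 2.9, -0.4, 0, 0, 0, 1.6, 0, 3.7, -0.4, 0, 0, 0, 2, 0]}}

```text
clock: 21.5
tool_pos: [0.6314, 0.0176, 0.0853]
ee_rot: [-3.141, -0.0, -1.745]
force: [1.6, 1.8, -1.1]
width: 0.0004
```

Call:
{"api": "jog_arm", "payload": {"moves": [0.5, -0.1, 0, 0, 0, 0.3, 0, 1.1, -0.1, 0, 0, 0, 0.6, 0, 1.6, -0.2, 0, 0, 0, 0.9, 0]}}

```text
clock: 21.88
tool_pos: [0.6314, 0.0161, 0.0853]
ee_rot: [-3.141, 0.0, -1.761]
force: [2.3, 1.8, 0.6]
width: 0.001
```

```bash
cat > chk.py <<'E'
from h import *
from rig import eyes,ctrl
import sys
st=ctrl.state();s=eyes.read_camera("side")[:,:,::-1]
cv2.imwrite(f"pics/s{sys.argv[1]}.png",cv2.resize(s[200:290,240:340],(600,540),interpolation=cv2.INTER_CUBIC))
y=np.degrees(st['ee_rot'][2]);print(st['clock'],st['tool_pos'],y+90,st['force'],st['ft_torque'],go(st,*tool(y+90,.0165)))
E
python3 chk.py 9
```

```text
21.875 [0.63137059 0.0160852  0.08526735] -10.881940635319594 [2.33775375 1.84312885 0.62414362] [ 0.56018955 -0.32481504 -0.04088614] (array([-0.3,  0.2,  0.3]), array([-0.03,  0.  , -0.  ]))
```

View pics/s9.png

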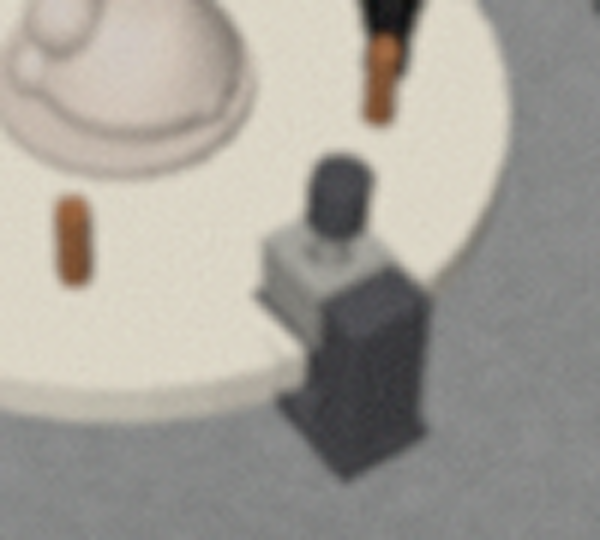

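Call:
{"api": "jog_arm", "payload": {"moves": [0.5, -0.1, 0, 0, 0, 0.3, 0, 1.1, -0.1, 0, 0, 0, 0.6, 0]}}

```text
clock: 22.18
tool_pos: [0.6313, 0.0151, 0.0852]
ee_rot: [-3.141, 0.0, -1.771]
force: [1.5, 1.7, 0.5]
width: 0.0005
```

Call:
{"api": "jog_arm", "payload": {"moves": [0.5, -0.1, 0, 0, 0, 0.3, 0, 1.1, -0.1, 0, 0, 0, 0.6, 0]}}

```text
clock: 22.42
tool_pos: [0.6307, 0.0137, 0.085]
ee_rot: [3.141, -0.0, -1.782]
force: [0.8, 1.8, 0.3]
width: 0.0004
```

```bash
python3 chk.py 10
```

```text
22.425 [0.63071122 0.01374878 0.08504915] -12.089895545454453 [0.75192042 1.81968968 0.27297969] [ 0.37248285 -0.22909874 -0.02131925] (array([-0.5, -0.3,  0. ]), array([ 0.03, -0.02, -0.  ]))
```

View pics/s10.png

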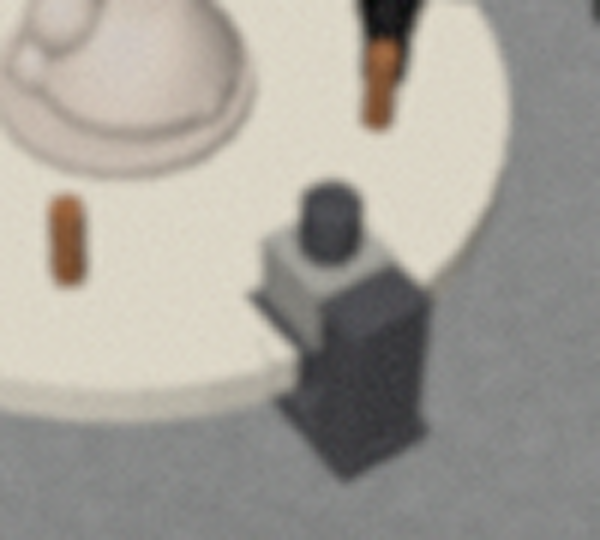

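The pin has dropped: its head now sits on the guide block at crop (330,215), where it was at (338,190). Next I take up the play and bear gently.

Call:
{"api": "jog_arm", "payload": {"moves": [0.5, 0, 0, 0, 0, 0, 0, 1, 0, 0, 0, 0, 0, 0]}}

```text
clock: 22.72
tool_pos: [0.6306, 0.0129, 0.085]
ee_rot: [3.141, -0.0, -1.781]
force: [1.4, 0.7, 0.8]
width: 0.0004
```

Call:
{"api": "jog_arm", "payload": {"moves": [0.5, 0, 0, 0, 0, 0, 0, 1, 0, 0, 0, 0, 0, 0]}}

```text
clock: 22.98
tool_pos: [0.6304, 0.012, 0.0851]
ee_rot: [3.141, -0.0, -1.781]
force: [0.9, 1.5, 0.8]
width: 0.0007
```

Call:
{"api": "jog_arm", "payload": {"moves": [0.4, 0, 0, 0, 0, 0, 0, 0.7, 0, 0, 0, 0, 0, 0]}}

```text
clock: 23.22
tool_pos: [0.6303, 0.0113, 0.085]
ee_rot: [3.142, -0.0, -1.781]
force: [1.0, 1.4, 1.4]
width: 0.0006
```

Call:
{"api": "jog_arm", "payload": {"moves": [0.3, 0, 0, 0, 0, 0, 0, 0.5, 0, 0, 0, 0, 0, 0]}}

```text
clock: 23.48
tool_pos: [0.6303, 0.011, 0.0851]
ee_rot: [-3.142, 0.0, -1.781]
force: [0.4, 2.4, 0.5]
width: 0.0006
```

Call:
{"api": "jog_arm", "payload": {"moves": [0.3, 0, 0, 0, 0, 0, 0, 0.5, 0, 0, 0, 0, 0, 0]}}

```text
clock: 23.72
tool_pos: [0.6302, 0.0105, 0.0851]
ee_rot: [-3.142, 0.0, -1.781]
force: [0.6, 1.8, 1.2]
width: 0.0005
```

Call:
{"api": "jog_arm", "payload": {"moves": [0.3, 0, 0, 0, 0, 0, 0, 0.5, 0, 0, 0, 0, 0, 0]}}

```text
clock: 23.98
tool_pos: [0.6301, 0.0099, 0.085]
ee_rot: [-3.142, 0.0, -1.781]
force: [1.3, 1.9, 0.7]
width: 0.0004
```

```bash
python3 chk.py 11
```

```text
23.975 [0.63008079 0.00992316 0.08502042] -12.06588409666557 [1.25332186 1.88065699 0.69002397] [ 0.73336822 -0.07575131 -0.00580626] (array([-4.4, -0.1,  0. ]), array([-0.  ,  0.01, -0.  ]))
```

View pics/s11.png

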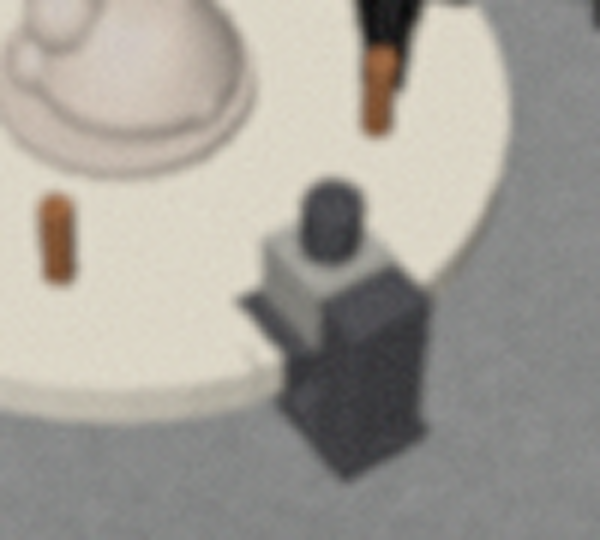

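Call:
{"api": "jog_arm", "payload": {"moves": [0.3, 0, 0, 0, 0, 0, 0, 0.5, 0, 0, 0, 0, 0, 0]}}

```text
clock: 24.28
tool_pos: [0.6301, 0.0098, 0.0851]
ee_rot: [-3.141, 0.001, -1.781]
force: [0.9, 3.0, 0.7]
width: 0.0006
```

Call:
{"api": "jog_arm", "payload": {"moves": [0.3, 0, 0, 0, 0, 0, 0, 0.5, 0, 0, 0, 0, 0, 0]}}

```text
clock: 24.52
tool_pos: [0.6301, 0.0096, 0.0851]
ee_rot: [-3.141, 0.001, -1.781]
force: [0.6, 5.6, -0.0]
width: 0.0005
```

Blocked now, with force building at about 5 N/mm. I'll ramp up to about 13 N.

Call:
{"api": "jog_arm", "payload": {"moves": [0.2, 0, 0, 0, 0, 0, 0, 0.4, 0, 0, 0, 0, 0, 0, 0.6, 0, 0, 0, 0, 0, 0, 0.8, 0, 0, 0, 0, 0, 0, 0.8, 0, 0, 0, 0, 0, 0]}}

```text
clock: 25.15
tool_pos: [0.63, 0.0094, 0.0851]
ee_rot: [-3.141, 0.002, -1.781]
force: [0.9, 7.1, 0.4]
width: 0.0004
```

Call:
{"api": "jog_arm", "payload": {"moves": [0.2, 0, 0, 0, 0, 0, 0, 0.4, 0, 0, 0, 0, 0, 0, 0.6, 0, 0, 0, 0, 0, 0, 0.8, 0, 0, 0, 0, 0, 0, 0.8, 0, 0, 0, 0, 0, 0]}}

```text
clock: 25.78
tool_pos: [0.63, 0.0093, 0.0851]
ee_rot: [-3.14, 0.003, -1.781]
force: [-0.5, 10.2, 0.3]
width: 0.0008
```

Call:
{"api": "jog_arm", "payload": {"moves": [0.2, 0, 0, 0, 0, 0, 0, 0.4, 0, 0, 0, 0, 0, 0, 0.6, 0, 0, 0, 0, 0, 0, 0.8, 0, 0, 0, 0, 0, 0, 0.8, 0, 0, 0, 0, 0, 0]}}

```text
clock: 26.4
tool_pos: [0.63, 0.0092, 0.0851]
ee_rot: [-3.14, 0.004, -1.781]
force: [-0.7, 11.7, 1.1]
width: 0.0001
```

Call:
{"api": "jog_arm", "payload": {"moves": [0.2, 0, 0, 0, 0, 0, 0, 0.4, 0, 0, 0, 0, 0, 0, 0.6, 0, 0, 0, 0, 0, 0, 0.6, 0, 0, 0, 0, 0, 0]}}

```text
clock: 26.9
tool_pos: [0.63, 0.0091, 0.0852]
ee_rot: [-3.14, 0.004, -1.781]
force: [0.7, 13.9, 1.3]
width: 0.0007
```

Holding at about 13.5 N for one second.

Call:
{"api": "jog_arm", "payload": {"moves": [0, 0, 0, 0, 0, 0, 0, 0, 0, 0, 0, 0, 0, 0, 0, 0, 0, 0, 0, 0, 0, 0, 0, 0, 0, 0, 0, 0]}}

```text
clock: 27.4
tool_pos: [0.63, 0.0091, 0.0852]
ee_rot: [-3.14, 0.004, -1.781]
force: [0.1, 13.2, 1.6]
width: 0.0008
```

Call:
{"api": "jog_arm", "payload": {"moves": [0, 0, 0, 0, 0, 0, 0, 0, 0, 0, 0, 0, 0, 0, 0, 0, 0, 0, 0, 0, 0, 0, 0, 0, 0, 0, 0, 0]}}

```text
clock: 27.9
tool_pos: [0.63, 0.0091, 0.0851]
ee_rot: [-3.14, 0.004, -1.781]
force: [-0.4, 13.4, 0.9]
width: 0.0005
```

Call:
{"api": "jog_arm", "payload": {"moves": [-1, 0, 0, 0, 0, 0, 0, -2, 0, 0, 0, 0, 0, 0, -3, 0, 0, 0, 0, 0, 0, -4, 0, 0, 0, 0, 0, 0, -6, 0, 0, 0, 0, 0, 0, -10, 0, 0, 0, 0, 0, 0, -16, 0, 0, 0, 0, 0, 0, -22, 0, 0, 0, 0, 0, 0, -25, 0, 0, 0, 0, 0, 0, -25, 0, -15, 0, 0, 0, 0, -25, 0, -45, 0, 0, 0, 0, -25, 0, -85, 0, 0, 0, 0, -25, 0, -120, 0, 0, 0, 0, -25, 0, -130, 0, 0, 0, 0, -25, 0, -130, 0, 0, 0, 0]}}

```text
clock: 29.78
tool_pos: [0.6344, 0.0305, 0.2159]
ee_rot: [-3.14, 0.001, -1.782]
force: [0.2, 0.5, -1.0]
width: 0.0004
```

```bash
python3 chk.py 12; python3 - <<'E'
from h import *
from rig import eyes
for n in ("side","top","wrist"): cv2.imwrite(f"pics/{n}12.png",eyes.read_camera(n)[:,:,::-1])
E
```

```text
29.775 [0.63443061 0.03045466 0.2159118 ] -12.076887446968385 [ 0.15266381  0.46345964 -0.98569006] [ 0.03423414  0.08983202 -0.02900961] (array([ 16.8,  -0. , 130.9]), array([-0.07,  0.06, -0.  ]))
```

View pics/s12.png

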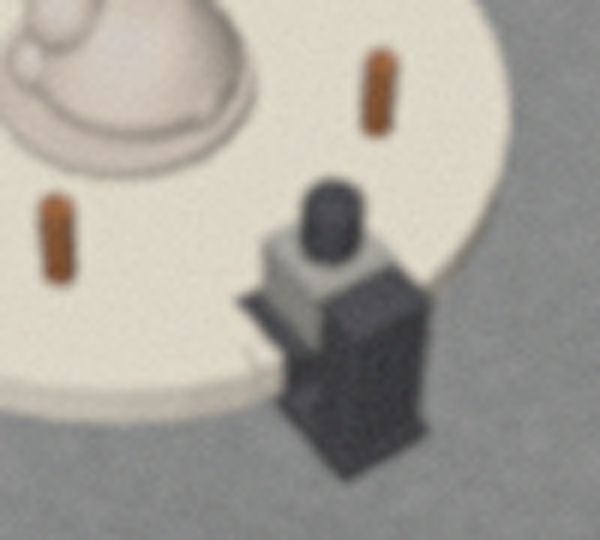

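View pics/wrist12.png

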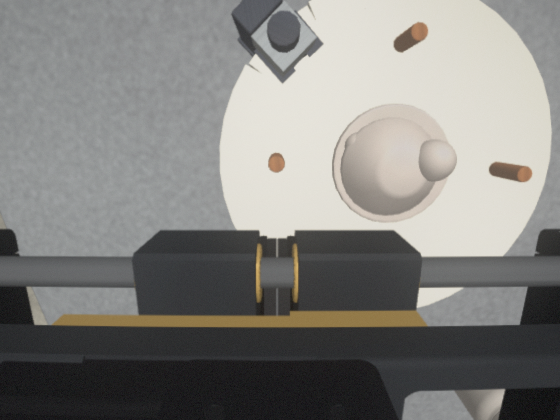

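View pics/side12.png

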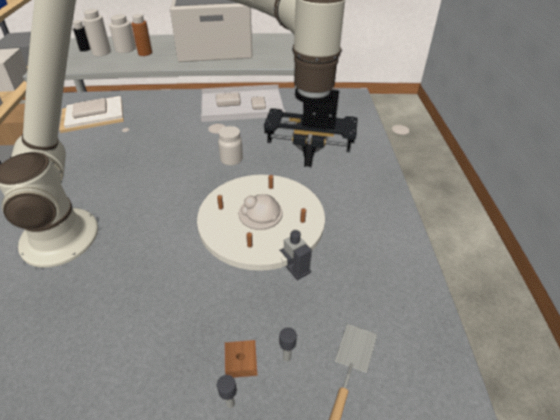

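The pin's head is seated on the guide: its top is at side-view (295,232), against a prediction of (295,233) for the dropped height. The liner plates sit either side of it under the block, and the plaster model, jar, bowl and spatula look undisturbed. The arm is clear, so I'm handing in.

```bash
python3 -c "
from rig import ctrl
print(ctrl.job_done())"
```

```text
the job is handed in; nothing more can be done
None
```

The turntable is locked: the pin is in the notch and the job is handed in, at about 30 s of the 72 s allowed. The hand-in gives no verdict.

- **Pin:** I took the smallest pin, the one in the wooden block, and lowered it into the guide hole without any noticeable contact force. I let go with it resting on the rim, tip at about 50 mm.
- **Turning:** I pushed the peg 45° anticlockwise of the notch with closed fingers, clockwise at about 22 mm/s and then about 4–6 mm/s near the notch. The side camera showed the pin had dropped.
- **Locking:** I pressed up to about 13.5 N and held it for about 1 s, with readings of 13.9, 13.2 and 13.4 N. I then backed off slowly and lifted clear.
- **Last checks:** The pin's head sits on the guide at about 109 mm, matching the dropped height. The arm touches nothing, and the model, jar, spatula and bowl look undisturbed.

**Disagreements:**
- The first two-camera estimate of the guide was about 2.5 mm off the wrist-camera one. I used the wrist value, and the fit confirmed it.
- After the pin dropped, the play at the peg was about 4 mm, slightly more than I expected.
- I read force only at the end of each move. The highest reading was about 14 N, so a brief peak in between could have gone unseen.

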